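# Clamp a bearing block with the reversible ratchet clamp

## Robot

A 6-joint arm with a two-finger parallel gripper is mounted at the origin on the work surface. World frame = base frame: x ahead of the robot, y to its left, z up, the work surface at z = 0. Lengths are in mm, angles in degrees, forces in N, time in s.
With the tool pointing down it reaches from about 300 to 775 mm from the base axis. Payload 14.6 kg.
Tool frame: the origin (TCP) lies at the very end of the fingers, on their centre line; the grasp point (between the pads) lies 19 mm behind it; x points along the fingers, y is the direction in which the jaws open and shut, and the axes are right-handed (so a half turn about x gives the same grasp; the last joint's range is limited). The gripper opens to 94 mm and grips with 3 to 60 N. Pads are 16 mm wide; open, the fingers measure 119 mm over their backs; the gripper's body (75 mm by 177 mm) begins 78 mm behind the grasp point.
Start: joints at [63.392, 17.183, 87.147, -0, 75.671, -3.816], TCP at [213.062, 507.044, 205.446] pointing down, gripper open.
Joint ranges: [-173.82, 173.82], [-45.26, 126.66], [13.44, 144.39], [-59.66, 239.66], [0, 175.72], [-146.38, 146.38]. Speed limits (degrees/s): [127.2, 127.2, 147.25, 180, 180, 180].

## Interface

Orientations are given as a 3x3 rotation matrix whose columns are the frame's x, y, z axes.
In Python, from workcell import bot, grab_frame, calibration gives the robot as it stands. The module is installed in compiled form; this text tells all that it offers. Calls block until the motion is done:
- bot.reach(position, orientation): joint-space move of the TCP to a pose.
- bot.move_l(position, vel=150, rot=None, force_limit=None): straight line of the TCP; rot=None keeps the orientation; vel is the mean speed in mm/s. With force_limit (N) it stops when the force on the tool has changed by that much, and returns True; else False.
- bot.movej(angles): joint-space move.
- bot.grip(opening, grip_force=None): finger opening in mm; grip_force is the grip in N (None keeps the last); returns when the fingers have stopped.
- bot.sleep(seconds).
- bot.ik(position, orientation): joint angles nearest the present ones, or None.
- grab_frame(name): name is "scene" or "top" or "wrist"; returns (picture, depth): 480x640x3 uint8, blue, green, red; 480x640 float32, mm along the optical axis (not along the pixel's ray), 0 where there is no reading.
- calibration(name): a dict with "fx", "fy", "cx", "cy" (pixels), "world_to_cam" (4x4, takes a point from world to camera coordinates). Camera axes: x right, y up, looking along -z (the intrinsics and any distortion apply to the point x, -y, -z); pixel columns grow to the right and rows downward; lengths in mm; the calibration is good to about 2 mm. The wrist camera is an equidistant fisheye: a pixel r from the principal point sees the ray r / f radians off the axis. A picture is of the moment at which its call begins: read the wrist's pose just before it. calibration takes no time and is no camera call; for the wrist camera it gives the pose at the moment of the call.
A pose or a line that the arm cannot do raises bot.IKError and nothing moves.
- bot.hand_in(): hands the job in, once; it reports no verdict.
Readings, each from a call of its own:
- bot.current_clock(): time.
- bot.current_joint_pos(): joint angles.
- bot.current_qd(): joint speeds.
- bot.current_effort(): joint torques, N m.
- bot.current_ee_pos(): TCP position.
- bot.current_eef_rot(): TCP orientation.
- bot.current_force(): force on the tool from outside, world axes, zero at the start.
- bot.current_moment(): the same for the moment, N m.
- bot.current_grip_width(): finger opening in mm.
Only numpy, scipy, OpenCV 4.12 (cv2) and the standard library are available. Lean on these libraries where they do the work, as an engineer would, in place of code of your own. Each camera call takes 0.05 s, during which the arm holds its last target. There are 200 camera calls.

## Task

The bearing block stands loose in the ratchet clamp, and the clamp is still set to open. Flip the small thumb lever on the ratchet handle over to its other side, then swing the handle back and forth until the jaw has pushed the block against the rear stop and holds it firmly, stopping as soon as the handle goes clearly stiff: the block is thin-walled and must not be over-tightened. Move the jaw only by the handle, keep off the jaw and the block, leave the other things alone, and let go of the clamp at the end.

Things in the scene. Friction and masses are not known exactly. Their poses are not given: they have to be found in the camera images.
- clamp: Grey iron ratchet clamp, fixed. Origin on the bench under the upright spindle axis; own +y runs along the bed to the rear stop. Bed plate 90 mm wide, 12 mm thick, y = -55 to +255 mm; gear housing 84 x 84 x 58 mm high at the spindle, on it the ratchet wheel, 90 mm diameter with 13 upright pins, top 80 mm.
- handle (a joint): Handle angle about the spindle, rad, counter-clockwise from above positive; 0 = along the clamp's -y; hard stops at +-0.75. With the thumb lever at clamp, swinging counter-clockwise closes the jaw 15 mm per rad, clockwise clicks freely (lost motion to 0.48 rad at a reversal). Thumb lever at open: the other way round, opening the jaw. Grey bar 15 mm wide, 80 to 89 mm above the bench.
- handle_grip (a point): Centre of the top of the handle's upright round wooden grip: 22 mm diameter, 140 mm from the spindle axis, 86 to 142 mm above the bench. Force at the grip: about 2 N swinging free, 5 N turning the spindle (more while speeding up); once the block is tight it climbs 0.5 to 1 N per mm and stays on when you pause: 9 to 14 N is a firm clamp, about 21 N crushes the block.
- selector (a joint): Thumb lever that throws the pawl, angle on the handle, rad, counter-clockwise from above positive: 0 = open (as found), 0.8 = clamp, hard stops at both; throw it fully. Pivot on the handle 54 mm from the spindle; it points outwards, 0.4 rad to the handle's clockwise side at 0, 0.4 rad to the other at 0.8. Friction holds it where it is left.
- selector_tip (a point): Centre of the top of the thumb lever's upright steel stub: 11 mm diameter, 35 mm from the lever's pivot, 91 to 117 mm above the bench (the handle bar lies right below). About 1.5 to 2 N here throws the lever, about 3 N also swings the handle, 8 N turns the spindle.
- jaw: Dark steel sliding jaw, 62 mm wide, 18 mm thick, top 54 mm above the bench, driven by the spindle. Axes parallel to the clamp's; origin on the bench, under the spindle axis at the start; its flat face looks along the clamp's +y, 83 mm along +y from its origin. Spindle friction keeps part of the clamping force when the handle is let go.
- block: Loose aluminium bearing block, 52 x 44 x 36 mm high (44 mm along its y), 0.24 kg, with a brass-ringed bore on top; origin at the centre of its underside, standing on the bed between jaw and stop.
- stop: Dark steel rear stop bolted to the bed, 70 mm wide, 44 mm high; origin at the foot of its flat face that looks at the jaw, own axes parallel to the clamp's.
- wrench: Loose steel spanner on the bench, a bystander.
- screwdriver: Loose screwdriver, a bystander.
- bearing: Loose steel ring bearing, 42 mm diameter, 14 mm high, a bystander on the bench near the handle.
- bush: Loose brass bush, 28 mm diameter, 28 mm high, a bystander.
- jar: Grease jar, 60 mm diameter, 75 mm high, a bystander.
- pulley: Loose aluminium belt pulley, 72 mm diameter, 28 mm high, a bystander.
Things that resemble listed ones, but are neither listed nor needed, are in the scene too. What is shaped like the block but green, orange or red is not meant.

How it is judged (in metres and radians):
On the way, in this order (a step that is already met when the one before it is completed fails the run):
1. the thumb lever is thrown over to clamp (value of joint selector above 0.65 rad), for 0.1 s.
2. the handle has been pumped until the jaw squeezes the block firmly against the rear stop (contact force between jaw and block above 15 N and contact force between block and stop above 15 N), for 0.1 s.
At the end, for the whole second after the job is handed in: The jaw and the rear stop both press on the block with more than 8 N, the block stands upright and square between them (within 0.05 rad) and at rest, and the thumb lever is over at clamp (above 0.65) (contact force between jaw and block above 8 N and contact force between block and stop above 8 N and angle between the y axis of block and the y axis of clamp, either way round below 0.05 rad and angle between block's own z axis and vertical below 0.05 rad and value of joint selector above 0.65 rad and linear speed of block below 0.02 m/s); the robot touches nothing.
It fails at once if the block is over-tightened: the jaw presses it with more than 150 N (contact force between jaw and block above 150 N).
It fails at once if the robot pushes on the jaw or the block itself (contact force between any of the arm, the fingers and jaw above 3 N or contact force between any of the arm, the fingers and block above 3 N).
It fails at once if a bystander is shifted by more than 30 mm (distance of any of wrench, screwdriver, bearing, bush, jar, pulley from where it was at the start of the episode above 0.03 m).
It also fails if it takes over 72 s, if anything falls off the work surface, if the arm or the gripper's body presses on something with over 40 N, if the wrist force passes 120 N, or if a joint passes its speed limit or range.

## Working session

There is one attempt and no reset: what is moved stays moved. The work goes in short steps, each a Python script; the robot and the scene stay as the last script left them, time stands still between calls to the robot, and variables do not carry over. Pictures are saved under pics/ and viewed, about 8 in all and at most 12, crops included, and the job is handed in when it is done.

```bash
mkdir -p pics; ls; python3 - <<'E'
from workcell import bot, grab_frame, calibration
import cv2, numpy as np
for n in("top","scene"):
    p,d=grab_frame(n); cv2.imwrite(f"pics/{n}1.png",p); np.savez(f"pics/{n}1.npz",p=p,d=d)
    c=calibration(n); print(n,c)
print(bot.current_clock())
E
```

```text
pics
top {'fx': 495.29548346687034, 'fy': 495.29548346687034, 'cx': 316.0947286999086, 'cy': 234.1902033880394, 'world_to_cam': array([[ 3.96990856e-02, -9.99211417e-01,  7.25182117e-04,
         2.95238064e+01],
       [ 9.78415326e-01,  3.90201261e-02,  2.02930726e-01,
        -5.32787852e+02],
       [-2.02798995e-01, -7.34663494e-03,  9.79192828e-01,
        -9.23331183e+02],
       [ 0.00000000e+00,  0.00000000e+00,  0.00000000e+00,
         1.00000000e+00]])}
scene {'fx': 533.2358713962765, 'fy': 533.2358713962765, 'cx': 322.7123366802993, 'cy': 236.55461364069888, 'world_to_cam': array([[ 8.65531570e-01,  5.00684085e-01, -1.30593715e-02,
        -4.62678804e+02],
       [-2.83464997e-01,  5.11188582e-01,  8.11377735e-01,
         2.93475768e+01],
       [ 4.12919721e-01, -6.98571171e-01,  5.84376269e-01,
        -1.28902392e+03],
       [ 0.00000000e+00,  0.00000000e+00,  0.00000000e+00,
         1.00000000e+00]])}
0.1
```

View pics/top1.png

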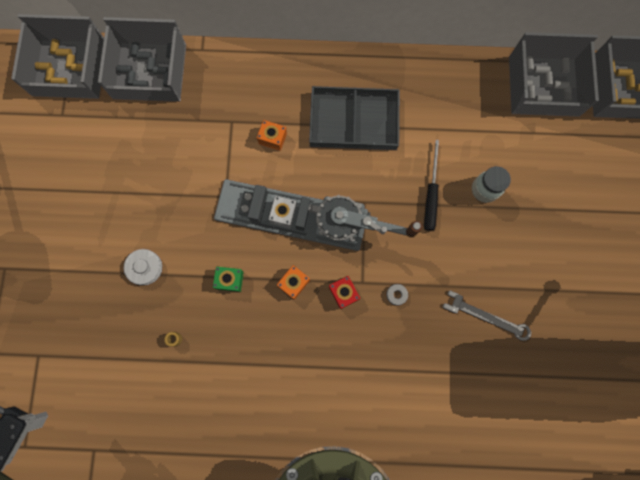

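View pics/scene1.png

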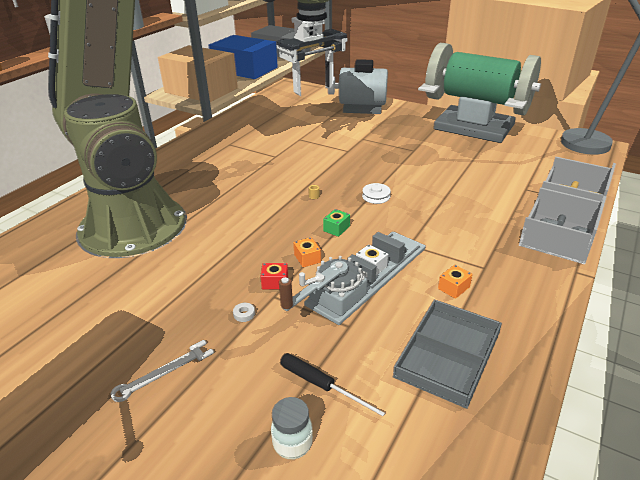

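The top view shows the clamp with its spindle at about (340,215), the grip at about (413,228), the block at about (282,210) and the stop at about (250,200). The jar is at (490,185), the screwdriver at (432,190) and the bearing at (398,295). I'll zoom in and deproject.

```bash
cat > h.py <<'E'
import numpy as np, cv2
from workcell import bot, grab_frame, calibration
def world(n,u,v,z=None,depth=None):
    c=calibration(n); T=np.linalg.inv(c["world_to_cam"]); R,t=T[:3,:3],T[:3,3]
    r=R@np.array([(u-c["cx"])/c["fx"],-(v-c["cy"])/c["fy"],-1.])
    s=depth if z is None else (z-t[2])/r[2]
    return t+s*r
def cloud(n,d):
    c=calibration(n); T=np.linalg.inv(c["world_to_cam"])
    v,u=np.mgrid[:480,:640]
    P=np.stack([(u-c["cx"])/c["fx"]*d,-(v-c["cy"])/c["fy"]*d,-d],-1)
    return P@T[:3,:3].T+T[:3,3]
E
python3 - <<'E'
from h import *
t=np.load("pics/top1.npz"); s=np.load("pics/scene1.npz")
a=cv2.resize(t["p"][170:260,210:430],None,fx=3.6,fy=3.6,interpolation=cv2.INTER_CUBIC)
b=cv2.resize(s["p"][225:325,265:435],None,fx=2.7,fy=2.7,interpolation=cv2.INTER_CUBIC)
im=np.zeros((a.shape[0]+b.shape[0],800,3),np.uint8); im[:a.shape[0],:a.shape[1]]=a; im[a.shape[0]:,:b.shape[1]]=b
cv2.imwrite("pics/crop1.png",im); print(im.shape)
W=cloud("top",t["d"])
def st(m,l):
    print(l,m.sum(),np.median(W[m],0).round(1),W[m].min(0).round(),W[m].max(0).round())
v,u=np.mgrid[:480,:640]; z=W[...,2]
box=(u>210)&(u<430)&(v>170)&(v<260)
st(box&(z>132)&(z<150),"grip"); st(box&(u>350)&(u<405)&(z>108)&(z<122),"stub")
# housing/wheel
st(box&(z>74)&(z<83)&(u<370),"wheel")
hsv=cv2.cvtColor(t["p"],cv2.COLOR_BGR2HSV)
for n,(uu,vv) in dict(grip=(413,228),block=(282,210),stop=(250,200),jar=(490,180),drv=(431,215),brg=(398,295)).items(): print(n,W[vv-1:vv+2,uu-1:uu+2].reshape(-1,3).mean(0).round(1))
# bed outline fit
m=(box&(z>7)&(z<17)).astype(np.uint8); P=W[m>0][:,:2]; r=cv2.minAreaRect(P.astype(np.float32)); print("bed",r)
m=(z>7)&box; P=W[m][:,:2]; print("all",cv2.minAreaRect(P.astype(np.float32)))
for l,lo,hi in(("54",50,58),("44",41,47),("36",33,39)): st(box&(z>lo)&(z<hi),l)
E
```

```text
(594, 800, 3)
grip 119 [ 534.1 -129.2  141.7] [ 524. -141.  133.] [ 546. -119.  148.]
stub 30 [532.  -74.7 115.5] [528. -79. 108.] [537. -70. 120.]
wheel 614 [561.7  10.8  75.7] [522. -51.  74.] [605.  48.  83.]
grip [ 531.5 -123.8  141.5]
block [579.2 121.   49. ]
stop [604.  190.2  24.7]
jar [ 649.9 -288.6   75.5]
drv [ 587.  -183.2   24.8]
brg [ 422.8 -120.4    0.7]
bed ((581.2861938476562, 40.62351989746094), (144.26272583007812, 445.058349609375), 0.7804890275001526)
all ((599.9553833007812, 36.25732421875), (369.26092529296875, 386.271240234375), 44.73503494262695)
54 824 [580.4  91.4  54.4] [517. -43.  50.] [628. 188.  58.]
44 305 [576.3 117.7  45.4] [516. -27.  41.] [621. 186.  47.]
36 106 [559.   82.7  36.1] [516. -30.  33.] [619. 204.  39.]
```

View pics/crop1.png

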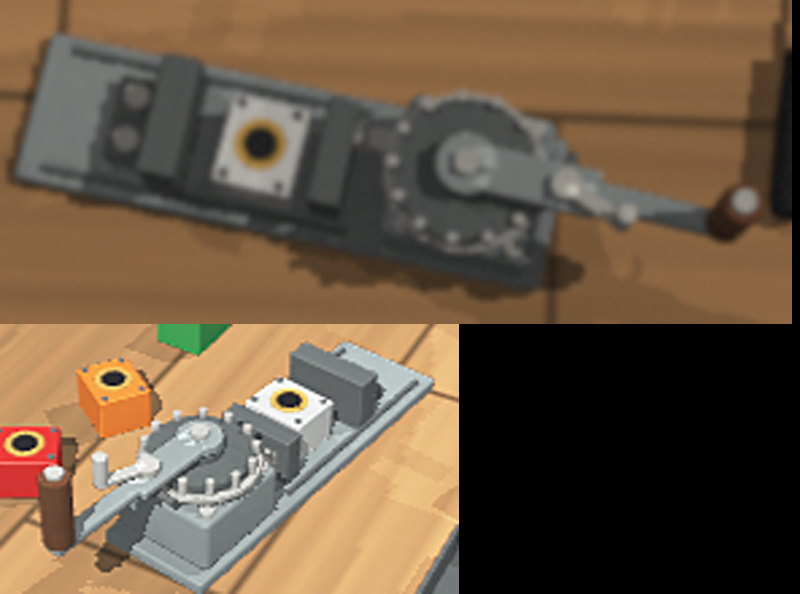

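The crop puts the grip cap at top pixel (417,226), the stub top at (384,229), the hub at (339,214), and the bed's corners at (226,180), (214,219) and (360,251). I'll turn these into positions and cross-check them with the scene view.

```bash
python3 - <<'E'
from h import *
w=lambda u,v,z,n="top": world(n,u,v,z)
grip=w(416.9,225.6,142); stub=w(384.2,229.2,117)
print("grip",grip.round(1),w(284.3,279.1,142,"scene").round(1)); print("stub",stub.round(1),w(301.3,273.9,117,"scene").round(1))
UL,LL,LR=w(225.8,179.7,12),w(214.2,219.4,12),w(360,250.6,12)
print(UL,LL,LR,np.linalg.norm(UL-LL),np.linalg.norm(LR-LL))
y=(LL-LR)/np.linalg.norm(LL-LR); x=np.array([y[1],-y[0],0]); 
print("y",y)
if np.dot(x,UL-LL)<0: side=-1
else: side=1
org=(LL+UL)/2-255*y; print("org from bed",org, LL+45*x*side-255*y)
for z in (95,100): print("hub",z,w(339.2,214.4,z))
# wheel pins cloud circle, front view depth
t=np.load("pics/top1.npz");W=cloud("top",t["d"]);z=W[...,2]; v,u=np.mgrid[:480,:640]
m=(u>300)&(u<352)&(v>185)&(v<255)&(z>60)&(z<110)
print(cv2.minEnclosingCircle(W[m&(z<85)][:,:2].astype(np.float32)))
m=(abs(u-339)<=2)&(abs(v-214)<=2);print("hubz",np.median(W[m],0))
for o in (org,LL+45*x*side-255*y,w(339.2,214.4,97)):
    g=(grip-o)[:2]; r=np.linalg.norm(g); a=np.arctan2(g[1],g[0])-np.arctan2(-y[1],-y[0]); print("r",r,"ang",a)
E
```

```text
grip [ 536.1 -130.7  142. ] [ 535.  -126.1  142. ]
stub [532.7 -75.3 117. ] [536.1 -75.5 117. ]
[649.76005839 246.0589441   12.        ] [562.90861714 263.50564148  12.        ] [509.30094984 -40.21667846  12.        ] 88.58645548792391 308.41697363465386
y [0.17381555 0.98477823 0.        ]
org from bed [562.01137136   3.66384534  12.        ] [562.90067087   4.56549408  12.        ]
hub 95 [563.09705829   7.89007366  95.        ]
hub 100 [561.84200092   8.08422907 100.        ]
((562.6229858398438, 6.940863609313965), 48.748844146728516)
hubz [564.67665778   8.1487337   92.08894884]
r 136.88320021544084 ang -0.015617285666792213
r 137.93859001033323 ang -0.02071141666908005
r 141.21999781311916 ang -0.013910331360259098
```

```bash
cat >> h.py <<'E'
S=np.array([562.5,6.5]); HD=np.arctan2(-.9848,-.1738)   # spindle, direction of handle angle 0
def rad(a): return np.array([np.cos(HD+a),np.sin(HD+a)])
def tan(a): return np.array([-np.sin(HD+a),np.cos(HD+a)])
def rot(yv):
    x=np.array([0,0,-1.]); y=np.array([*yv,0.]); return np.stack([x,y,np.cross(x,y)],1)
E
python3 - <<'E'
from h import *
print(bot.current_eef_rot().round(2))
a0=-0.015
for nm,f in(("r+",lambda a:rot(rad(a))),("r-",lambda a:rot(-rad(a))),("t+",lambda a:rot(tan(a))),("t-",lambda a:rot(-tan(a)))):
    for a in(-.7,0,.7):
        q=bot.ik([*(S+140*rad(a)),100],f(a)); print(nm,a,None if q is None else np.round(q,0))
E
```

```text
[[-0.    0.39  0.92]
 [-0.    0.92 -0.39]
 [-1.   -0.   -0.  ]]
r+ -0.7 [-15.  13. 107.  -0.  59. 125.]
r+ 0 [-18.  24.  93.  -0.  63.  83.]
r+ 0.7 [-14.  34.  77.  -0.  69.  46.]
r- -0.7 [-15.  13. 107.  -0.  59. -55.]
r- 0 [-18.  24.  93.  -0.  63. -97.]
r- 0.7 [ -14.   34.   77.   -0.   69. -134.]
t+ -0.7 [-15.  13. 107.  -0.  59.  35.]
t+ 0 [-18.  24.  93.  -0.  63.  -7.]
t+ 0.7 [-14.  34.  77.  -0.  69. -44.]
t- -0.7 [ -15.   13.  107.   -0.   59. -145.]
t- 0 None
t- 0.7 [-14.  34.  77.  -0.  69. 136.]
```

```bash
python3 - <<'E'
from h import *
R=rot(rad(0)); t0=tan(0); r0=rad(0)
stub=np.array([533.2,-75.4]); end=S+54*r0+35*rad(.4)
bot.grip(0,20)
base=S+r0*86
def at(off): return base+t0*off      # off: TCP offset along tangent from handle line
s0=(stub-S)@t0; e0=(end-S)@t0; print("stub off",s0,"end",e0)
bot.reach([*at(s0-30),200],R); bot.move_l([*at(s0-30),96],vel=100)
f0=bot.current_force(); print(bot.current_clock(),f0.round(2))
o=s0-24
while o<e0-13.5+4:
    o+=2; bot.move_l([*at(o),96],vel=30); f=bot.current_force()-f0
    print(round(o-s0+13.5,1),"ft %.2f fr %.2f fz %.2f"%(f[:2]@t0,f[:2]@r0,f[2]))
    if f[:2]@t0<-4.5: break
print(bot.current_clock(), bot.current_ee_pos().round(1))
p,d=grab_frame("top"); cv2.imwrite("pics/top2.png",cv2.resize(p[170:260,300:450],None,fx=5,fy=5,interpolation=cv2.INTER_CUBIC))
E
```

```text
stub off -14.620146021030685 end 13.629641980802791
5.0167 [ 0.31 -0.29  0.31]
-8.5 ft 0.27 fr 0.35 fz -0.24
-6.5 ft -0.10 fr -0.12 fz 0.39
-4.5 ft 0.19 fr -0.73 fz -0.00
-2.5 ft -0.63 fr -0.60 fz -0.28
-0.5 ft -1.43 fr 0.43 fz -1.76
1.5 ft -1.45 fr -0.05 fz -0.51
3.5 ft -0.89 fr -0.13 fz -0.44
5.5 ft -0.30 fr 2.04 fz -0.87
7.5 ft -2.13 fr 1.89 fz -0.65
9.5 ft -1.24 fr 1.13 fz -0.86
11.5 ft -0.10 fr 0.64 fz 0.45
13.5 ft -0.27 fr -0.73 fz 0.06
15.5 ft -0.98 fr 0.74 fz -1.02
17.5 ft -1.32 fr -0.98 fz -1.14
19.5 ft -0.77 fr -0.18 fz -0.61
21.5 ft -0.92 fr -0.75 fz 0.22
23.5 ft -1.08 fr -1.47 fz -0.24
25.5 ft -2.52 fr -3.05 fz 0.49
27.5 ft -3.38 fr -2.29 fz -0.79
29.5 ft -2.06 fr -2.28 fz -1.35
31.5 ft -3.40 fr -1.22 fz -1.80
33.5 ft -2.45 fr -1.27 fz -1.30
10.6833 [553.  -79.2  96. ]
```

View pics/top2.png

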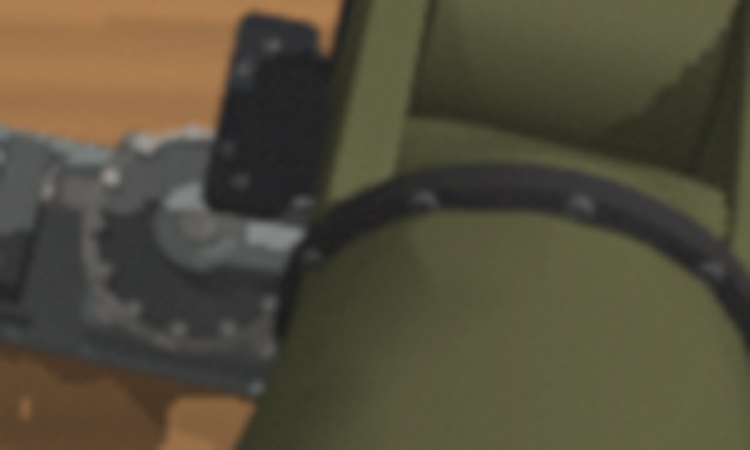

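The arm hides the lever in the top view. The force rose to about 3 N from 25.5 mm on, which fits the lever reaching its stop. I'll retreat and check with the scene camera.

```bash
python3 - <<'E'
from h import *
p=bot.current_ee_pos(); t=tan(0)
bot.move_l([*(p[:2]-15*t),96],vel=100); bot.move_l([*(p[:2]-15*t),200],vel=200)
bot.reach([*(S+140*rad(-.35)),220],rot(tan(0)))
a,_=grab_frame("scene"); b,_=grab_frame("top")
a=cv2.resize(a[200:325,235:385],None,fx=3,fy=3,interpolation=cv2.INTER_CUBIC)
b=cv2.resize(b[170:260,320:430],None,fx=3,fy=3,interpolation=cv2.INTER_CUBIC)
im=np.zeros((375,780,3),np.uint8); im[:,:450]=a; im[:270,450:780]=b
cv2.imwrite("pics/chk.png",im); print(bot.current_clock())
E
```

```text
13.275
```

View pics/chk.png

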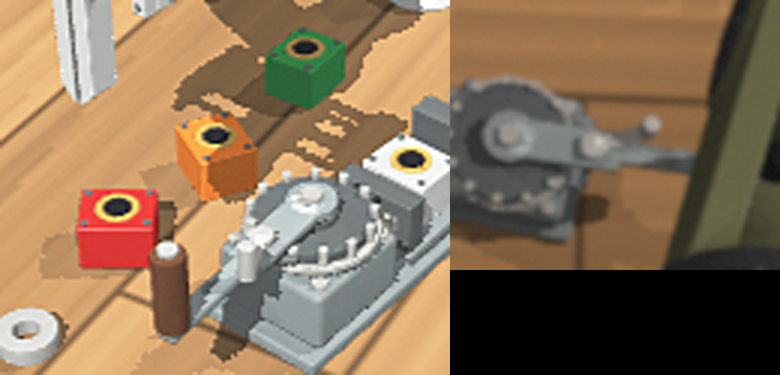

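The lever has moved to the other side, with the stub at top pixel (387,212) and the grip cap at scene pixel (291,283). I'll compute the angles, then cage the grip loosely and start pumping. The first stroke is clockwise.

```bash
python3 - <<'E'
from h import *
g=world("scene",290.7,282.7,142)[:2]+[0.5,-2]; s=world("top",387.3,211.7,117)[:2]
ang=lambda v:np.arctan2(v[1],v[0])
w=lambda a:(a+np.pi)%(2*np.pi)-np.pi
ha=w(ang(g-S)-HD); print("grip",g,np.linalg.norm(g-S),"handle",ha)
for a in(ha,): 
    pv=S+54*rad(a); print("sel",w(ang(s-pv)-HD-a)+.4,np.linalg.norm(s-pv))
W=world
y=rad(0)*-1
for n,p in dict(stop=(261.4,203.3,44),jaw=(299.4,211.7,54),bore=(282.2,210.3,36)).items(): print(n,(W("top",*p)[:2]-S)@y)
E
```

```text
grip [ 549.94879127 -130.66279671] 137.73585460119617 handle 0.08343198620002212
sel 0.747510303154607 34.5210579111264
stop 160.1867915415595
jaw 80.38402948599767
bore 116.76923921100448
```

```bash
cat >> h.py <<'E'
def force(f0,a,n=4):
    F=[]
    for _ in range(n): F.append(bot.current_force()); bot.sleep(.02)
    f=np.mean(F,0)-f0; return -f[:2]@tan(a), f[:2]@rad(a)   # tangential: + = handle resists ccw
def go(a,vel,fl=None,z=100): return bot.move_l([*(S+140*rad(a)),z],vel=vel,rot=rot(tan(a)),force_limit=fl)
def cw(a,end=-.70):
    while a>end+1e-6:
        a=max(a-.2,end)
        if go(a,110,9): print("cw stop",a); break
    return a
def ccw(a,f0,end,step,vel,fstop,n=4):
    while a<end-1e-6:
        a=min(a+step/140,end); hit=go(a,vel,7); ft,fr=force(f0,a,n)
        print("%.3f ft %.1f fr %.1f%s"%(a,ft,fr," HIT" if hit else ""))
        if hit or ft>fstop: return a,ft
    return a,ft
E
python3 - <<'E'
from h import *
a=.083
bot.grip(56); bot.reach([*(S+140*rad(a)),165],rot(tan(a)))
go(a,100); f0=np.mean([bot.current_force() for _ in range(1)],0)
F=[]
for _ in range(5): F.append(bot.current_force()); bot.sleep(.02)
f0=np.mean(F,0); np.save("f0.npy",f0); print("f0",f0,np.std(F,0))
bot.grip(26,15); print("w",bot.current_grip_width(),force(f0,a),bot.current_clock())
a=cw(a); print("cw end",force(f0,a),bot.current_clock())
a,ft=ccw(a,f0,.70,14,60,7.5,2)
print(a,bot.current_clock(),bot.current_ee_pos())
E
```

```text
f0 [ 0.50121051 -0.46611123  0.41365021] [0.32501628 0.48536381 0.40829727]
w 26.264997812892986 (np.float64(0.8567158465559359), np.float64(-0.0971505998133595)) 16.275
cw end (np.float64(0.06624644087548397), np.float64(0.22412139490971045)) 17.925
-0.600 ft 0.6 fr 0.3
-0.500 ft 0.4 fr -0.3
-0.400 ft 1.0 fr 0.0 HIT
-0.4 19.0 [ 478.41534442 -105.50014663   99.38885966]
```

```bash
sed -i 's/go(a,vel,7)/go(a,vel,12)/' h.py; python3 - <<'E'
from h import *
f0=np.load("f0.npy"); p=bot.current_ee_pos()[:2]-S; a=np.arctan2(p[1],p[0])-HD; a=(a+np.pi)%(2*np.pi)-np.pi; print(a)
a,ft=ccw(a,f0,.70,8,50,8,2)
print(a,bot.current_clock())
E
```

```text
-0.4693002664246899
-0.412 ft 2.0 fr 1.1
-0.355 ft 0.8 fr 0.5
-0.298 ft 1.0 fr -0.3
-0.241 ft 0.2 fr 0.1
-0.184 ft 0.9 fr -0.2
-0.126 ft -0.3 fr -0.5
-0.069 ft 0.7 fr -0.4
-0.012 ft 0.7 fr -0.4
0.045 ft 0.4 fr -0.1
0.102 ft -0.2 fr -0.4
0.159 ft 0.4 fr -0.6
0.216 ft 0.9 fr -0.5
0.274 ft 0.3 fr -0.3
0.331 ft 0.4 fr -0.8
0.388 ft 0.3 fr -0.9
0.445 ft 0.5 fr -0.3
0.502 ft 0.7 fr -0.3
0.559 ft 0.3 fr -1.3
0.616 ft 0.3 fr -0.4
0.674 ft 0.4 fr -1.0
0.700 ft 2.1 fr -0.6
0.7 26.1167
```

```bash
python3 - <<'E'
from h import *
f0=np.load("f0.npy"); a=cw(.70); print(a,force(f0,a),bot.current_clock())
a_,_=grab_frame("scene"); b,_=grab_frame("top")
a_=cv2.resize(a_[215:325,265:435],None,fx=2.6,fy=2.6,interpolation=cv2.INTER_CUBIC)
b=cv2.resize(b[170:260,210:365],None,fx=5,fy=5,interpolation=cv2.INTER_CUBIC)[:290]
im=np.zeros((580,780,3),np.uint8); im[:286,:442]=a_; im[290:,:775]=b
cv2.imwrite("pics/s1.png",im)
E
```

```text
-0.7 (np.float64(0.3601562812836381), np.float64(-0.4320572012342457)) 28.9833
```

View pics/s1.png

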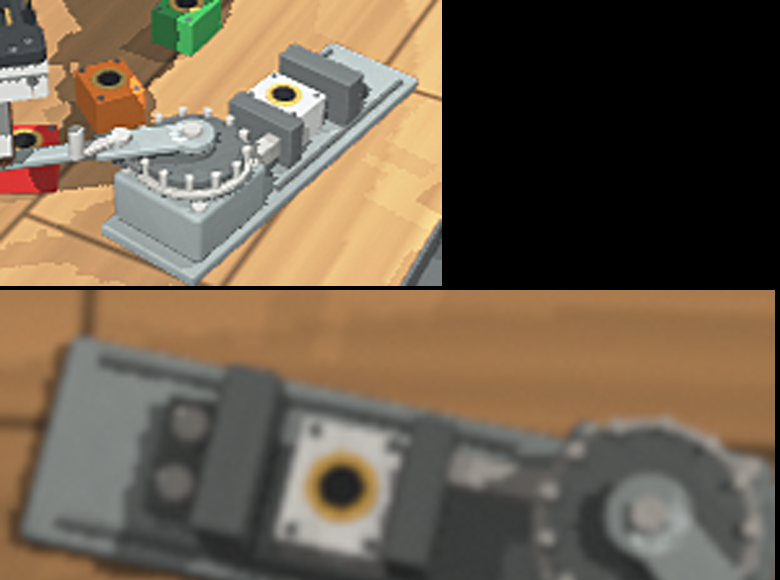

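The lever and pawl work: the jaw has moved and pushed the block, with the bore going from (282,210) to (278,209). About 13 mm is left. This stroke goes in fine steps towards the end.

```bash
python3 - <<'E'
from h import *
f0=np.load("f0.npy"); a,ft=ccw(-.7,f0,.1,8,50,4,2)
if ft<4: a,ft=ccw(a,f0,.70,3,30,4,3)
print(a,ft,bot.current_clock())
E
```

```text
-0.643 ft 1.1 fr 0.3
-0.586 ft 1.0 fr -0.2
-0.529 ft 0.4 fr -0.5
-0.471 ft 1.0 fr -0.5
-0.414 ft 0.9 fr -0.1
-0.357 ft 1.3 fr -0.0
-0.300 ft 0.3 fr -1.3
-0.243 ft 0.6 fr 0.5
-0.186 ft 0.5 fr -0.5
-0.129 ft 0.8 fr 0.3
-0.071 ft -0.0 fr -0.7
-0.014 ft 0.5 fr -0.8
0.043 ft 0.9 fr -0.5
0.100 ft 1.0 fr -0.3
0.121 ft 3.1 fr -0.4
0.143 ft 3.6 fr -0.3
0.164 ft 2.6 fr -0.3
0.186 ft 2.7 fr 0.1
0.207 ft 2.4 fr 0.7
0.229 ft 2.6 fr 1.0
0.250 ft 1.8 fr 0.7
0.271 ft 2.4 fr 1.1
0.293 ft 2.4 fr 1.3
0.314 ft 2.4 fr 1.4
0.336 ft 2.9 fr 1.0
0.357 ft 2.8 fr 0.8
0.379 ft 2.2 fr 1.2
0.400 ft 3.1 fr 1.4
0.421 ft 2.5 fr 0.9
0.443 ft 2.7 fr 1.8
0.464 ft 2.6 fr 0.7
0.486 ft 2.6 fr 1.1
0.507 ft 2.5 fr 0.5
0.529 ft 2.7 fr 2.0
0.550 ft 4.3 fr 1.4
0.5499999999999999 4.2972050536727755 40.1667
```

```bash
python3 - <<'E'
from h import *
f0=np.load("f0.npy"); a,ft=ccw(.55,f0,.71,2,25,10.3,4)
print(a,ft,bot.current_clock())
E
```

```text
0.564 ft 6.3 fr 1.8
0.579 ft 7.2 fr 1.1
0.593 ft 8.2 fr 1.6
0.607 ft 9.7 fr 0.7
0.621 ft 10.0 fr 0.9
0.636 ft 10.7 fr 1.1
0.6357142857142855 10.747732538408744 42.0667
```

```bash
python3 - <<'E'
from h import *
f0=np.load("f0.npy"); a=.6357; print("hold",force(f0,a,10))
for i in range(10):
    a-=2/140; go(a,20); ft,fr=force(f0,a,3); print("%.3f %.1f %.1f"%(a,ft,fr))
    if ft<.8: break
bot.grip(56); print("open",force(f0,a,6),bot.current_grip_width())
bot.move_l([*(S+140*rad(a)),200],vel=120); print(bot.current_clock())
bot.reach([330,-250,280],rot(tan(a)))
a_,_=grab_frame("scene"); b,d=grab_frame("top"); np.savez("pics/end.npz",p=b,d=d)
a_=cv2.resize(a_[195:325,235:435],None,fx=2.2,fy=2.2,interpolation=cv2.INTER_CUBIC)
b=cv2.resize(b[170:270,210:440],None,fx=3.3,fy=3.3,interpolation=cv2.INTER_CUBIC)[:310]
im=np.zeros((596,780,3),np.uint8); im[:286,:440]=a_; im[286:,:759]=b
cv2.imwrite("pics/end.png",im);print(bot.current_clock(),bot.current_force())
E
```

```text
hold (np.float64(10.804308515300868), np.float64(0.8290888108047918))
0.621 10.2 0.9
0.607 9.0 1.3
0.593 8.4 0.6
0.579 7.4 1.5
0.564 6.1 1.2
0.550 5.5 0.8
0.536 5.0 0.6
0.521 2.3 -1.4
0.507 0.4 -0.8
open (np.float64(0.3227141556546032), np.float64(-0.7176370198199943)) 55.997020412421875
46.6667
47.9667 [-0.5033824   0.04051403  0.7088505 ]
```

View pics/end.png

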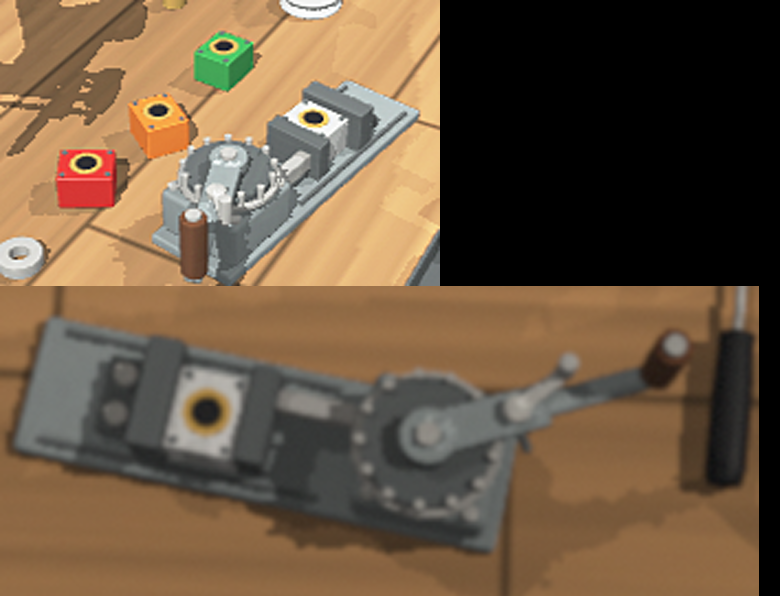

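The block sits square with no visible gap between jaw and stop, and the lever is on the clamp side. Loading and unloading followed nearly the same force line. That suggests the handle and pawl spring unwound while the spindle stayed put. One last numeric check of the lever and block, then I'll hand in.

```bash
python3 - <<'E'
from h import *
w=lambda a:(a+np.pi)%(2*np.pi)-np.pi
ang=lambda v:np.arctan2(v[1],v[0])
o=np.array([210,170]); P=lambda x,y,z:world("top",210+x/3.3,170+(y-286)/3.3,z)[:2]
g=P(675,345,142); s=P(568,362,117); ha=w(ang(g-S)-HD); pv=S+54*rad(ha)
sel=w(ang(s-pv)-HD-ha)+.4; print("handle",ha,"sel",sel,np.linalg.norm(s-pv))
b=P(206,411,36); y=-rad(0); print("bore y",(b-S)@y)
a=np.load("pics/top1.npz")["p"].astype(int); e=np.load("pics/end.npz")["p"].astype(int)
for n,(u,v) in dict(wrench=(485,314),drv=(432,190),brg=(398,295),bush=(171,340),jar=(490,185),pulley=(143,267)).items():
    print(n,np.abs(a-e)[v-12:v+12,u-12:u+12].mean().round(1))
if sel>.68: bot.hand_in(); print("handed in",bot.current_clock())
E
```

```text
handle 0.4958033974081868 sel 0.7969667627778506 34.29597633919275
bore y 137.35734297012385
wrench 3.0
drv 2.4
brg 3.4
bush 2.8
jar 2.3
pulley 5.4
the job is handed in; nothing more can be done
the job is handed in; nothing more can be done
```

I threw the thumb lever to clamp, swung the handle twice with the grip loosely caged, and handed the job in at about 48 s. There was no verdict, and I couldn't measure the clamping force on the block directly.

- **Lever:** the last picture puts it at 0.80 rad.
- **Tightening:** I stopped the second closing stroke at a steady 10.8 N at the grip, within the 9–14 N range for a firm clamp. I then eased off to about 0 N, opened the fingers and moved the arm clear.
- **Block:** the last picture shows it square between jaw and stop with no visible gap. The bore is 137 mm from the spindle along the bed. The rough start estimate for the stop face (160 mm, less half the block) was 138 mm.
- **Force left after release:** this is inferred. The force fell along nearly the same line it had climbed, reaching zero close to where I expected, so the spindle seems to have stayed put and kept part of the load.
- **Bystanders:** comparing the first and last pictures shows no visible shift of any of the six.
- **Disagreements:** the paused force while turning the spindle read only 0–3 N, against the stated 5 N. One early force-limit stop was a jerk as the ratchet took up, and I carried on with a higher limit.

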